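Press a rack post into its corner for gluing

ROBOT

A 6-joint arm with a two-finger parallel gripper is mounted at the origin on the work surface. World frame = base frame: x ahead of the robot, y to its left, z up, the work surface at z = 0. Lengths are in m, angles in degrees, forces in N, time in s.
With the tool pointing down it reaches from about 0.325 to 0.775 m from the base axis. Payload 5.5 kg.
Tool frame: the origin (TCP) lies at the centre of the arm's flange, where the gripper is bolted on; the fingertips stand 182 mm ahead of it and the grasp point (between the pads) lies 163 mm ahead of it; z points along the fingers, y is the line along which they close (so a half turn about z gives the same grasp; the last joint's range is limited). The gripper opens to 88 mm and grips with 3 to 60 N. Pads are 20 mm wide; open, the fingers measure 115 mm over their backs; the gripper's body (75 mm by 178 mm) begins 61 mm behind the grasp point.
Start: joints at [-69.597, 5.22, 70.514, -0, 104.267, -3.249], TCP at [0.241, -0.55, 0.405] pointing down, gripper open.
Joint ranges: [-164.24, 164.24], [-49.07, 125.15], [9.68, 141.18], [-86.29, 266.29], [3.28, 154.24], [-151.56, 151.56]. Speed limits (degrees/s): [147.25, 147.25, 172.46, 180, 180, 180].

INTERFACE

Orientations are given as [roll, pitch, yaw] about the fixed x, y, z axes, in that order (R = Rz(yaw) Ry(pitch) Rx(roll)).
In Python, from station import r gives the robot as it stands. The module is installed in compiled form; this text tells all that it offers. Calls block until the motion is done:
- r.reach(position, orientation): joint-space move of the TCP to a pose.
- r.servo_line(position, rotation=None, speed=0.15): straight line of the TCP; rotation=None keeps the orientation; speed is the mean speed in m/s.
- r.move_joints(angles): joint-space move.
- r.let_go() and r.grab(squeeze=None): open the fingers fully, or close them until they stop; squeeze is the grip in N (None keeps the last).
- r.wait(seconds).
- r.inverse_kinematics(position, orientation): joint angles nearest the present ones, or None.
- r.sense(): the state.
- r.snapshot(name): name is "side" or "top"; returns a dict with "frame" (384x512x3 uint8, red, green, blue), "fx", "fy", "cx", "cy" (pixels), "dist_coeffs" ([k1, k2, p1, p2, k3] as OpenCV has them; the pictures are not rectified), "R" (3x3) and "t" (3): a world point X has camera coordinates R X + t. Camera axes: x right, y down, z forward; pixel columns grow to the right and rows downward; lengths in m; the calibration is good to about 2 mm. A picture is of the moment at which its call begins. There is no depth.
A pose or a line that the arm cannot do raises r.IKError and nothing moves.
- r.hand_in(): hands the job in; it is judged then, once.
The state is a dict: "clock": time; "joints": joint angles; "joint_vel": joint speeds; "joint_torque": joint torques, N m; "tcp_pos": TCP position; "orientation": TCP orientation; "contact_force": force on the tool from outside, world axes, zero at the start; "torque": the same for the moment, N m; "opening": finger opening in m; "gripper_force": force on a finger pad.
Only numpy, scipy, OpenCV 4.12 (cv2) and the standard library are available. Lean on these libraries where they do the work, as an engineer would, in place of code of your own. Each camera call takes 0.05 s, during which the arm holds its last target. There are 200 camera calls.

TASK

A pantry rack is being glued up on its white shelf board. First slide the aluminium side stop by its brass knob, along its track towards the dark back batten, until the spring catch clicks and it is fully home; only then stand the pale wooden post upright on the board and press its square foot into the corner so that it is flat against both the batten and the side stop. Finish while still holding the post in the gripper and pressing it firmly against both, and leave the jar, the glue bottle and the copper canister where they stand.

Things in the scene. Friction and masses are not known exactly. Their poses are not given: they have to be found in the camera images.
- board: white shelf board, 245 x 180 x 18 mm (x, y, z), fixed on the table. Origin: on the table surface under the board; the board spans x -122 to +123 mm and y -75 to +105 mm in its frame. Its x axis points to the batten and is the slide direction of the side stop; its y axis points to the side stop. The small dark catch housing (30 x 18 mm, 22 mm above the board top) stands at x -10, y +88 mm, outside the side stop.
- batten (a point): dark wooden back batten fixed on the board, 25 mm thick (x), 170 mm long (y), 28 mm high above the board. This point: middle of the lower edge of the face that looks at the corner (the face looks along -x of the board).
- rail (a point): aluminium side stop bar, 100 mm long (board x), 22 mm thick (y), 28 mm high above the board; it slides along the board's x. This point: middle of the lower edge of its inner face (the face looks along -y of the board), same axes as the board.
- stop (a joint): slide of the side stop along the board's +x (m): 0 = fully drawn back from the batten, 0.089 = fully home (end stop). It starts between 0 and 0.030. It moves with about 1.5 N of friction; a sprung ball catch must be overridden from about 0.072 to 0.080 (about 7 N along the slide), after which it snaps home and stays. Drawn back, the stop does not reach the corner; home, its end is 4 mm from the batten.
- knob (a point): middle of the upright brass knob on the side stop, 18 mm diameter, 24 mm tall: it spans 56 to 80 mm above the table (12 mm above to 12 mm below this point); below it a 12 mm thick neck goes down to the top of the stop at 46 mm.
- corner (a point): the inner corner on the top face of the board (18 mm above the table), where the face of the batten and the face of the side stop (once home) meet; same axes as the board. The foot belongs on the -x, -y side of it: its centre then lies 30 mm from the corner in both -x and -y. Friction (about 0.6) on the board and on one fence can hide whether the foot really bears on the other.
- post: pale wooden corner post standing on the table, 160 g within 30 percent: a foot 60 x 60 x 28 mm with a centred 26 mm square stub, 52 mm tall, rising from it (80 mm tall overall). Origin: centre of the underside; z up, x and y square to the foot's sides. Any of its sides may face the batten.
- jar: bystander: smoky glass jar with copper wire bail, 78 mm across, 103 mm tall; origin at the centre of its underside.
- glue: bystander: white glue bottle with orange cap, 48 mm diameter, 120 mm tall; origin at the centre of its underside.
- canister: bystander: copper canister with a dark wooden lid knob, 69 mm diameter, 82 mm tall; origin at the centre of its underside.
There are look-alikes about, which are no part of the job. What is shaped like the post but green is not meant.

How it is judged:
By the outcome, as a careful person would: the job done as asked, in the order asked, and still so for the second after the job is handed in, while the arm keeps its last pose, push and grip.
It also fails if it takes over 64 s, if anything falls off the work surface, if the arm or the gripper's body presses on something with over 40 N, if the wrist force passes 120 N, or if a joint passes its speed limit or range.

## Working session

There is one attempt and no reset: what is moved stays moved. The work goes in short steps, each a Python script; the robot and the scene stay as the last script left them, time stands still between calls to the robot, and variables do not carry over. Pictures are saved under pics/ and viewed, at most 10 in all, crops included, and the job is handed in when it is done.

```bash
mkdir -p pics; cat > h.py <<'E'
import numpy as np, cv2
from station import r
def snap(name,fn=None):
    s=r.snapshot(name); f=s["frame"]
    if fn: cv2.imwrite("pics/"+fn+".png",cv2.cvtColor(f,cv2.COLOR_RGB2BGR))
    np.savez("pics/"+(fn or name)+".npz",**{k:np.array(v) for k,v in s.items()})
    return s
def K(s): return np.array([[s["fx"],0,s["cx"]],[0,s["fy"],s["cy"]],[0,0,1]],float)
def cast(s,px,z):
    px=np.array(px,float).reshape(-1,1,2)
    n=cv2.undistortPoints(px,K(s),np.array(s["dist_coeffs"],float))[:,0]
    R=np.array(s["R"]);t=np.array(s["t"]);C=-R.T@t
    d=np.c_[n,np.ones(len(n))]@R
    return C+d*((z-C[2])/d[:,2])[:,None]
def proj(s,X):
    return cv2.projectPoints(np.array(X,float).reshape(-1,3),cv2.Rodrigues(np.array(s["R"],float))[0],np.array(s["t"],float),K(s),np.array(s["dist_coeffs"],float))[0][:,0]
E
python3 - <<'E'
from h import *
a=snap("top","top0"); b=snap("side","side0")
for s in(a,b): print(-np.array(s["R"]).T@s["t"], s["fx"],s["dist_coeffs"])
print(r.sense())
E
```

```text
[0.392077   0.00544601 1.40553488] 394.77808381994817 [-0.13141273  0.          0.          0.          0.        ]
[0.14021878 0.88042885 0.65405184] 366.40015760155103 [-0.06689042  0.          0.          0.          0.        ]
{'clock': 0.1, 'joints': array([-6.95981974e+01,  5.25817656e+00,  7.05739782e+01, -6.95968975e-04,
        1.04266513e+02, -3.24977774e+00]), 'joint_vel': array([ 0.02633592, -0.0639948 , -0.28900777, -0.03744251, -0.0577668 ,
       -0.00415702]), 'joint_torque': array([ 2.81478693e-03, -4.47859061e+01, -4.07569849e+01,  7.00286287e-02,
        2.84589012e-02, -1.19344591e-04]), 'tcp_pos': array([ 0.24070832, -0.54965593,  0.40363601]), 'orientation': array([-1.79901453e+02, -4.91964181e-03,  2.36514052e+01]), 'contact_force': array([-0.57876857, -0.17449128,  0.11951839]), 'torque': array([-0.00326979,  0.04577183, -0.04784023]), 'gripper_force': 0.0, 'opening': 0.08747396727707794}
```

View pics/top0.png

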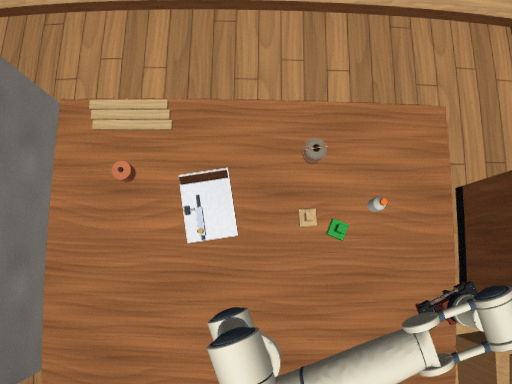

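View pics/side0.png

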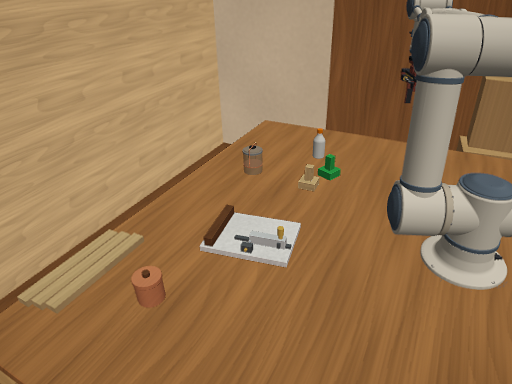

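The top view shows the board at (208,206), with the batten at its upper edge (204,177), the stop's bar at about (200,215) and the brass knob at (201,231).
- **Post candidates:** the pale post at (308,217), the green look-alike at (338,229) and the pale planks at (130,115). By the description I choose the pale one at (308,217), which is at (309,178) in the side view.
- **Bystanders:** jar (316,149), glue (377,204) and canister (122,170).

One crop will check the choice.

```bash
python3 - <<'E'
from h import *
a=dict(np.load("pics/top0.npz")); b=dict(np.load("pics/side0.npz"))
def crop(s,x,y,w,h,k): return cv2.resize(cv2.cvtColor(s["frame"],cv2.COLOR_RGB2BGR)[y:y+h,x:x+w],(w*k,h*k),interpolation=cv2.INTER_NEAREST)
o=np.zeros((600,800,3),np.uint8)
def put(im,x,y): o[y:y+im.shape[0],x:x+im.shape[1]]=im
put(crop(a,172,160,75,92,4),0,0)       # 300x368
put(crop(b,195,195,115,75,4),310,0)    # 460x300
put(crop(a,290,195,70,55,4),310,310)   # 
put(crop(b,285,145,50,55,4),600,310)
cv2.imwrite("pics/crop1.png",o)
ha=cv2.cvtColor(a["frame"],cv2.COLOR_RGB2HSV); hb=cv2.cvtColor(b["frame"],cv2.COLOR_RGB2HSV)
for n,h,pts in(("top",ha,[(201,231),(303,222),(312,213),(215,215),(204,177),(200,220)]),("side",hb,[(281,231),(309,170),(309,185),(222,222),(280,250)])):
    print(n,[(p,h[p[1],p[0]].tolist()) for p in pts])
E
```

```text
top [((201, 231), [20, 153, 205]), ((303, 222), [19, 102, 205]), ((312, 213), [19, 101, 195]), ((215, 215), [102, 5, 236]), ((204, 177), [12, 156, 80]), ((200, 220), [107, 23, 220])]
side [((281, 231), [20, 169, 158]), ((309, 170), [17, 117, 139]), ((309, 185), [17, 119, 142]), ((222, 222), [12, 162, 93]), ((280, 250), [26, 9, 203])]
```

View pics/crop1.png

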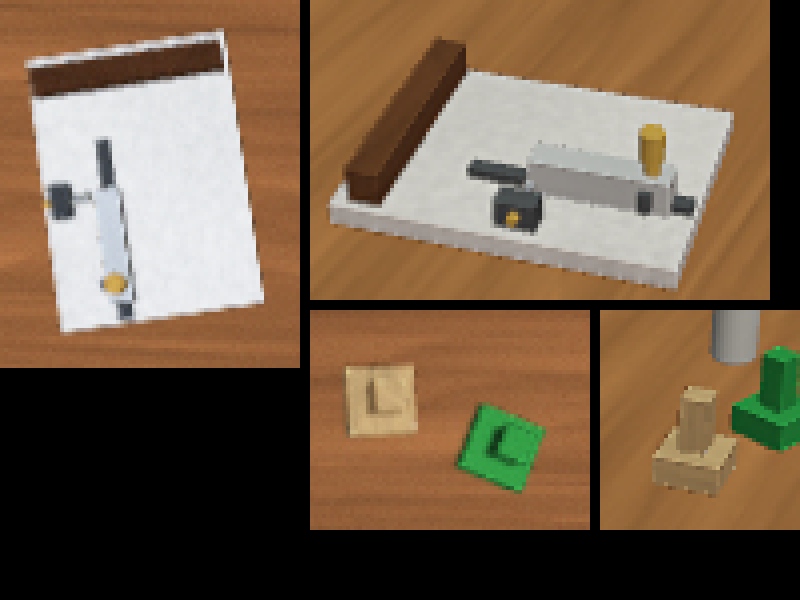

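The crop confirms the pale post, a 26 mm stub on a square foot, next to the green look-alike. It also shows the knob at the robot-side end of the stop, around top pixel (200.8,231). Next I measure.

```bash
cat > m.py <<'E'
from h import *
def comp(m,near):
    n,l,st,c=cv2.connectedComponentsWithStats(m.astype(np.uint8)*255)
    ids=[i for i in range(1,n) if st[i,4]>=8]
    i=min(ids,key=lambda i:np.hypot(*(c[i]-near))-0.02*min(st[i,4],2000)); return (l==i),c[i],st[i]
def hsv(s): return np.moveaxis(cv2.cvtColor(s["frame"],cv2.COLOR_RGB2HSV).astype(int),2,0)
def quad(mask):
    c=max(cv2.findContours(mask.astype(np.uint8),0,cv2.CHAIN_APPROX_NONE)[0],key=cv2.contourArea)
    return c[:,0].astype(float)
E
python3 - <<'E'
from m import *
a=dict(np.load("pics/top0.npz")); b=dict(np.load("pics/side0.npz"))
H,S,V=hsv(a)
# board
m,c,st=comp((S<45)&(V>150),(215,215)); q=quad(m); w=cast(a,q,0.018)[:,:2]*1000
rc=cv2.minAreaRect(w.astype(np.float32)); print("board top",rc, cv2.boxPoints(rc).tolist())
bm,c,st=comp((V<120)&(S>110)&(H<16),(204,177)); w=cast(a,quad(bm),0.046)[:,:2]*1000
print("batten top",cv2.minAreaRect(w.astype(np.float32)),st)
km,kc,st=comp((S>110)&(H>16)&(H<27)&(V>120)&(np.hypot(*(np.mgrid[:384,:512][::-1]-np.array([201,231])[:,None,None]))<6),(201,231)); print("knob",kc,st[4],cast(a,kc,0.08))
pm,pc,st=comp((S>70)&(S<130)&(H>16)&(V>130)&(np.hypot(*(np.mgrid[:384,:512][::-1]-np.array([308,217])[:,None,None]))<16),(308,217))
w=cast(a,quad(pm),0.028)[:,:2]*1000; print("post",pc,st,cv2.minAreaRect(w.astype(np.float32)))
H,S,V=hsv(b)
m,c,st=comp((S<45)&(V>110)&(np.hypot(*(np.mgrid[:384,:512][::-1]-np.array([252,238])[:,None,None]))<60),(260,238));
h=cv2.convexHull(quad(m).astype(np.float32)); ap=cv2.approxPolyDP(h,3,True)[:,0]; print("side board poly",ap.tolist()); print(cast(b,ap,0.018)*1000)
km,kc,st=comp((S>110)&(H>16)&(H<27)&(abs(np.mgrid[:384,:512][1]-281)<6)&(abs(np.mgrid[:384,:512][0]-232)<9),(281,232)); print("knob side",kc,st,cast(b,kc,0.068))
pm=(H>14)&(S<140)&(S>70)&(V>100); sub=np.zeros_like(pm); sub[160:195,295:325]=pm[160:195,295:325]
m,c,st=comp(sub,(309,178)); print("post side",c,st)
cols=np.where(m[164:169].any(0))[0]; print(cols.min(),cols.max()); yy=np.where(m)[0].min()
print("stub top centre guess",cast(b,[(cols.min()+cols.max()+1)/2-.5,yy+2],0.08))
E
```

```text
board top ((546.1372680664062, 156.8751983642578), (246.72885131835938, 179.43130493164062), 9.58150863647461) [[409.5605773925781, 224.8052215576172], [439.4270324707031, 47.87702178955078], [682.7139892578125, 88.94517517089844], [652.8475341796875, 265.8733825683594]]
batten top ((640.3697509765625, 172.96240234375), (24.280433654785156, 168.58554077148438), 9.918051719665527) [179 171  49  13 319]
knob [200.36842105 230.52631579] 19 [[0.45117569 0.1708961  0.08      ]]
post [307.2967033  217.14652015] [299 209  18  18 273] ((506.1655578613281, -195.10177612304688), (59.94062805175781, 59.587730407714844), 3.7578365802764893)
side board poly [[200.0, 245.0], [234.0, 213.0], [300.0, 224.0], [286.0, 266.0], [200.0, 250.0]]
[[649.65130969 260.39894475  18.        ]
 [643.51915339  85.35648     18.        ]
 [438.56142868  52.48326389  18.        ]
 [404.49558525 235.54134332  18.        ]
 [637.49245783 278.00919272  18.        ]]
knob side [280.36363636 231.63636364] [278 226   6  13  66] [[0.44927533 0.17132648 0.068     ]]
post side [308.43351064 178.98670213] [298 164  22  27 376]
305 313
stub top centre guess [[ 0.50498949 -0.19551925  0.08      ]]
```

The measurements fit the given sizes: board 247x179 mm, batten 24x169 mm, foot 60x60 mm, and the knob agrees between views to 2 mm. Board yaw is about 9.7°. I go to the knob, closing along the slide direction.

```bash
python3 - <<'E'
from h import *
psi=9.75; o=[180,0,psi+90]; k=np.array([.4505,.171])
print(r.inverse_kinematics([*k,.30],o))
r.reach([*k,.30],o); print(r.sense()["clock"],r.sense()["joints"].round(1))
r.servo_line([*k,.235],speed=.12); f0=r.sense()
r.grab(25); s=r.sense()
print(s["clock"],s["opening"],s["gripper_force"],f0["contact_force"].round(2),s["contact_force"].round(2),s["tcp_pos"].round(4))
E
```

```text
[ 1.67395441e+01 -1.29824735e+01  9.84977040e+01 -2.54444375e-14
  9.44847695e+01  6.98954413e+00]
2.775 [ 16.7 -13.   98.5  -0.   94.5   7. ]
4.55 0.01698729476970424 24.999923408031464 [ 0.18 -0.14 -0.05] [ 0.93 -0.26 -1.17] [0.4506 0.171  0.235 ]
```

```bash
python3 - <<'E'
from h import *
psi=np.radians(9.75); ux=np.array([np.cos(psi),np.sin(psi),0]); uy=np.array([-ux[1],ux[0],0])
p0=r.sense()["tcp_pos"]; p0[2]=.235
for d in [.03,.05,.06,.065,.07,.074,.078,.082,.086,.09,.094,.098]:
    r.servo_line(p0+ux*d,speed=.05); s=r.sense(); f=s["contact_force"]
    print(d,round((s["tcp_pos"]-p0)@ux*1000,1),"Fx %.1f Fy %.1f Fz %.1f"%(f@ux,f@uy,f[2]),round(s["opening"]*1000,1),round(s["clock"],1))
    if f@ux<-18: break
E
```

```text
0.03 30.3 Fx 2.0 Fy -0.3 Fz -1.0 17.6 5.3
0.05 50.5 Fx 2.3 Fy -0.4 Fz -1.2 17.6 5.8
0.06 60.4 Fx 2.2 Fy -0.2 Fz -0.7 17.2 6.2
0.065 65.3 Fx 1.5 Fy -0.5 Fz -0.6 17.5 6.5
0.07 70.4 Fx 2.5 Fy -0.8 Fz -1.9 17.2 6.7
0.074 73.8 Fx -4.7 Fy -0.7 Fz 1.7 18.0 7.0
0.078 78.4 Fx 1.5 Fy -0.2 Fz -0.7 17.2 7.2
0.082 83.1 Fx 7.0 Fy -0.1 Fz -4.7 17.5 7.5
0.086 86.6 Fx 5.6 Fy 0.3 Fz -2.5 17.4 7.7
0.09 89.5 Fx -5.1 Fy -0.9 Fz 3.0 17.5 8.0
0.094 91.3 Fx -22.3 Fy -2.0 Fz 12.0 17.5 8.2
```

The force peaked at the catch, then pulled (the snap), then met a hard end stop at about 89.5 mm. I release, move above the post and check both.

```bash
python3 - <<'E'
from m import *
p=r.sense()["tcp_pos"]; r.let_go(); r.servo_line([p[0],p[1],.30],speed=.15)
r.reach([.505,-.195,.34],[180,0,93.76])
a=snap("top","top1"); b=snap("side","side1"); print(r.sense()["clock"])
H,S,V=hsv(a)
M=np.mgrid[:384,:512][::-1]
km=(S>110)&(H>16)&(H<27)&(V>120)&(M[0]>190)&(M[0]<212)&(M[1]>196)&(M[1]<218)
m,kc,st=comp(km,(203,206)); print(kc,st,cast(a,kc,.08))
ka=cast(a,kc,.08)[0]*1000
H,S,V=hsv(b)
km=(S>110)&(H>16)&(H<27)&(M[0]>225)&(M[0]<290)&(M[1]>205)&(M[1]<250); n,l,st,c=cv2.connectedComponentsWithStats(km.astype(np.uint8)); print(st,c)
def crop(s,x,y,w,h,k): return cv2.resize(cv2.cvtColor(s["frame"],cv2.COLOR_RGB2BGR)[y:y+h,x:x+w],(w*k,h*k),interpolation=cv2.INTER_NEAREST)
o=np.zeros((552,800,3),np.uint8)
i=crop(a,172,160,56,92,6); o[:,:336]=i
i=crop(b,195,195,115,75,4); o[:300,340:]=i
i=crop(b,270,130,110,63,4); o[300:552,340:780]=i
cv2.imwrite("pics/crop2.png",o)
E
```

```text
11.475
[196.76470588 204.76470588] [195 203   5   5  17] [[0.53780267 0.18594847 0.08      ]]
[[     0      0    512    384 196537]
 [   246    221      6     13     64]
 [   244    248      4      2      7]] [[255.502628   191.4866361 ]
 [248.546875   226.296875  ]
 [245.28571429 248.57142857]]
```

View pics/crop2.png

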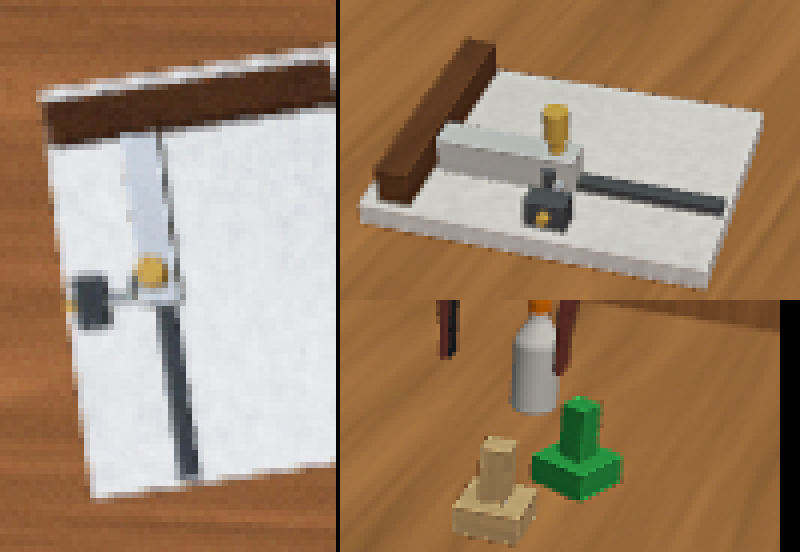

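The stop is now home: its end is at the batten, with the knob at crop (152,270), i.e. top pixel (196.8,204.8). The open fingers hang over the pale post, not the green one. Now I grasp the post's stub and carry it.

```bash
python3 - <<'E'
from h import *
r.servo_line([.5055,-.1952,.216],speed=.15); r.grab(45); s=r.sense()
print("grip",s["opening"],s["contact_force"].round(2),s["tcp_pos"].round(4),s["clock"])
r.servo_line([.5055,-.1952,.31],speed=.15); s=r.sense(); print("lift",s["opening"],s["contact_force"].round(2))
psi=np.radians(9.75); ux=np.array([np.cos(psi),np.sin(psi),0]); uy=np.array([-ux[1],ux[0],0])
T=np.array([.6002,.1550,0]); q=T-ux*.012-uy*.012
r.reach([*q[:2],.31],[180,0,99.75]); r.wait(.3); s=r.sense(); print("above",s["opening"],s["contact_force"].round(2),s["clock"])
r.servo_line([*q[:2],.241],speed=.12); r.wait(.2); b=r.sense()["contact_force"]; print("base",b.round(2))
z=.241
while z>.227:
    z-=.001; r.servo_line([*q[:2],z],speed=.03); s=r.sense(); f=s["contact_force"]-b
    if f[2]>4: break
print("down",z,f.round(2),s["tcp_pos"].round(4),s["orientation"].round(2),s["clock"])
snap("top","top2"); snap("side","side2")
np.save("base.npy",b)
a=dict(np.load("pics/top2.npz")); c=dict(np.load("pics/side2.npz"))
def crop(s,x,y,w,h,k): return cv2.resize(cv2.cvtColor(s["frame"],cv2.COLOR_RGB2BGR)[y:y+h,x:x+w],(w*k,h*k),interpolation=cv2.INTER_NEAREST)
o=np.zeros((552,800,3),np.uint8); o[:,:450]=crop(a,172,160,75,92,6); o[:450,455:800]=crop(c,195,160,115,150,3)
cv2.imwrite("pics/crop3.png",o)
E
```

```text
grip 0.025489760405200085 [ 0.52  0.34 -0.61] [ 0.5055 -0.1952  0.216 ] 13.425
lift 0.026063574820393537 [-0.8   0.67 -1.86]
above 0.025802850529158972 [-0.19 -0.08 -1.76] 15.8083
base [-0.02  0.01 -2.08]
down 0.23299999999999998 [-3.2  -0.2   7.15] [0.5904 0.1411 0.234 ] [179.97   0.    99.75] 18.7333
```

View pics/crop3.png

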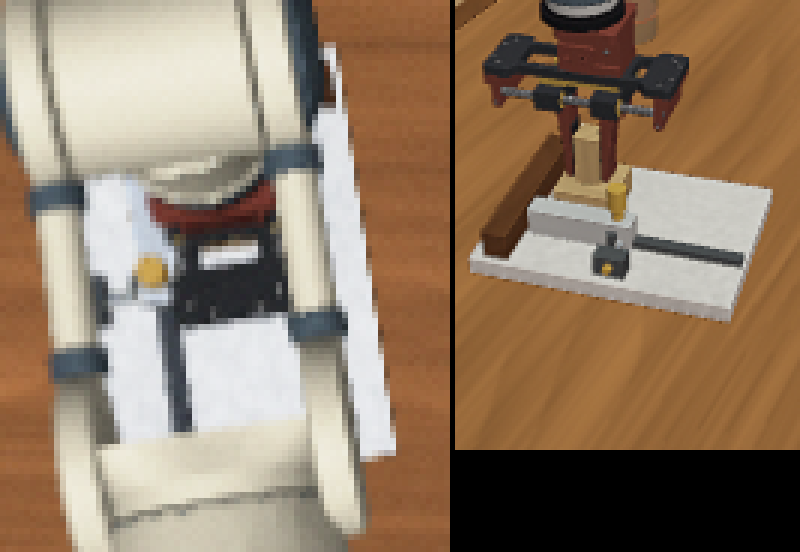

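The crop shows the post upright on the board inside both fences, with the knob clear of the fingers. The post stands 18 mm above where it was grasped, as it should. I now feel for contact with the stop, then the batten.

```bash
cat > push.py <<'E'
from h import *
psi=np.radians(9.75); ux=np.array([np.cos(psi),np.sin(psi),0]); uy=np.array([-ux[1],ux[0],0]); b=np.load("base.npy")
q0=np.array([.6002,.1550,0])-ux*.012-uy*.012; q0[2]=.2335
def rd():
    r.wait(.15); s=r.sense(); f=s["contact_force"]-b; d=s["tcp_pos"]-q0; t=s["torque"]
    return np.array([f@ux,f@uy,f[2],d@ux*1000,d@uy*1000,s["tcp_pos"][2]*1000,t[2],s["opening"]*1000,s["clock"]])
def go(dx,dy,z=.2335,v=.03): r.servo_line([*(q0+ux*dx+uy*dy)[:2],z],speed=v); return rd()
E
python3 - <<'E'
from push import *
np.set_printoptions(precision=2,suppress=True)
y=0
print(go(0,0)); print(go(0,.007))
y=.007
while y<.022:
    y+=.001; v=go(0,y); print("y",round(y*1000,1),v)
    if v[1]<-10: break
go(0,y-.002); y-=.002; x=.007
print(go(x,y))
while x<.022:
    x+=.001; v=go(x,y); print("x",round(x*1000,1),v)
    if v[0]<-12: break
np.save("xy.npy",[x,y])
E
```

```text
[ -3.65  -0.37   6.16   0.01   0.02 233.99  -0.02  25.65  19.23]
[  3.08  -0.66   7.6    0.4    7.11 234.02   0.01  26.09  19.77]
y 8.0 [  2.92  -1.94   8.14   0.3    7.75 234.02  -0.    25.57  20.17]
y 9.0 [  2.08  -3.03   7.39   0.2    8.61 234.    -0.02  25.66  20.57]
y 10.0 [  1.05  -3.3    8.3    0.13   9.56 234.01  -0.    26.17  20.97]
y 11.0 [  0.54  -3.21   7.85   0.11  10.56 234.     0.08  25.82  21.37]
y 12.0 [  1.88  -3.38   8.17   0.08  11.59 234.    -0.06  25.98  21.77]
y 13.0 [  0.88  -3.58   8.69   0.08  12.62 234.02   0.05  25.8   22.17]
y 14.0 [  1.22  -3.77   8.42   0.09  13.6  234.01   0.02  25.71  22.57]
y 15.0 [  1.01  -6.2    8.51   0.1   13.94 234.01   0.12  26.03  22.97]
y 16.0 [  0.49  -9.09   9.58   0.1   14.29 234.07   0.21  25.62  23.37]
y 17.0 [  0.23 -11.22   9.04   0.13  14.68 234.14   0.27  25.66  23.77]
[ -6.34  -6.96  12.93   6.21  13.99 234.1    0.3   25.89  24.7 ]
x 8.0 [ -8.43  -6.52  13.61   6.97  13.97 234.09   0.29  25.47  25.1 ]
x 9.0 [ -8.96  -6.12  14.1    7.91  14.   234.09   0.32  25.92  25.5 ]
x 10.0 [ -8.13  -6.2   13.61   8.91  13.98 234.11   0.23  25.77  25.9 ]
x 11.0 [ -8.08  -6.01  13.71   9.92  13.98 234.12   0.25  26.02  26.3 ]
x 12.0 [ -8.08  -7.1   12.87  10.91  13.99 234.14   0.31  25.76  26.7 ]
x 13.0 [ -8.84  -6.79  14.15  11.91  14.01 234.11   0.25  25.95  27.1 ]
x 14.0 [ -9.    -5.82  14.15  12.92  13.98 234.13   0.28  25.98  27.5 ]
x 15.0 [ -8.37  -5.68  13.9   13.92  13.98 234.1    0.29  26.16  27.9 ]
x 16.0 [ -8.49  -6.4   13.75  14.91  13.98 234.11   0.33  25.82  28.3 ]
x 17.0 [-12.92  -6.13  14.98  15.5   14.01 234.14   0.33  25.79  28.7 ]
```

Contact with the stop came at 13.7 mm and with the batten at 15.2 mm, both near the estimates. The yaw torque shows the foot bearing on one corner, so I trim the yaw while bearing on the stop, then press both.

```bash
python3 - <<'E'
from push import *
np.set_printoptions(precision=2,suppress=True)
P=lambda x,y,z:[*(q0+ux*x+uy*y)[:2],z]
print(go(.014,.016,.2335,.05))
for yaw in [9.75,10.25,10.75,11.25,11.75]:
    r.servo_line(P(.014,.0165,.2335),[180,0,90+yaw],speed=.03); v=rd(); print(yaw,v,r.sense()["orientation"][2])
E
```

```text
[ -3.14  -7.74   9.94  13.62  14.31 234.05   0.29  25.78  29.1 ]
9.75 [ -2.79 -10.57  10.57  13.65  14.49 234.09   0.3   25.79  29.5 ] 99.67411178170374
10.25 [ -2.06  -8.67  11.07  13.75  14.46 234.13  -0.03  25.83  29.9 ] 100.13341038868353
10.75 [ -2.58  -9.98  10.09  13.87  14.37 234.14  -0.14  25.54  30.3 ] 100.61596925978014
11.25 [ -1.53 -10.09   9.9   13.92  14.32 234.13  -0.46  25.41  30.7 ] 101.0827519428648
11.75 [ -2.65 -11.11  11.02  13.83  14.14 234.1   -0.57  25.69  31.1 ] 101.56008339970465
```

```bash
python3 - <<'E'
from push import *
np.set_printoptions(precision=2,suppress=True)
P=lambda x,y,z:[*(q0+ux*x+uy*y)[:2],z]
r.grab(60)
z=.2338
for x,y in [(.014,.0145),(.0165,.0145),(.0185,.0155),(.0195,.0175),(.0205,.0185),(.021,.0195)]:
    r.servo_line(P(x,y,z),[180,0,100.3],speed=.03); print(x,y,rd(),r.sense()["orientation"].round(2))
r.wait(.5); print(rd())
a=snap("top","top3"); c=snap("side","side3")
def crop(s,x,y,w,h,k): return cv2.resize(cv2.cvtColor(s["frame"],cv2.COLOR_RGB2BGR)[y:y+h,x:x+w],(w*k,h*k),interpolation=cv2.INTER_CUBIC)
o=np.zeros((480,800,3),np.uint8); o[:480,:480]=crop(c,205,185,80,80,6); o[:240,485:797]=crop(a,175,160,78,60,4)
cv2.imwrite("pics/crop4.png",o)
E
```

```text
0.014 0.0145 [ -2.22  -4.39   8.54  13.76  13.73 234.04  -0.04  25.92  31.72] [-179.95    0.09  100.25]
0.0165 0.0145 [-10.12  -4.47  12.52  15.25  13.8  234.1   -0.23  25.73  32.12] [-179.69    0.09  100.24]
0.0185 0.0155 [-17.36  -7.63  16.9   16.2   14.15 234.24  -0.39  25.7   32.52] [-179.44    0.17  100.19]
0.0195 0.0175 [-22.97 -13.76  19.69  16.69  14.82 234.31  -0.26  25.74  32.92] [-179.3     0.34  100.13]
0.0205 0.0185 [-27.38 -16.04  22.23  17.18  15.12 234.35  -0.22  25.65  33.32] [-179.16    0.42  100.1 ]
0.021 0.0195 [-29.24 -19.74  23.35  17.42  15.45 234.37  -0.18  25.61  33.72] [-179.09    0.51  100.07]
[-29.93 -19.38  23.13  17.41  15.48 234.35  -0.21  25.79  34.37]
```

View pics/crop4.png

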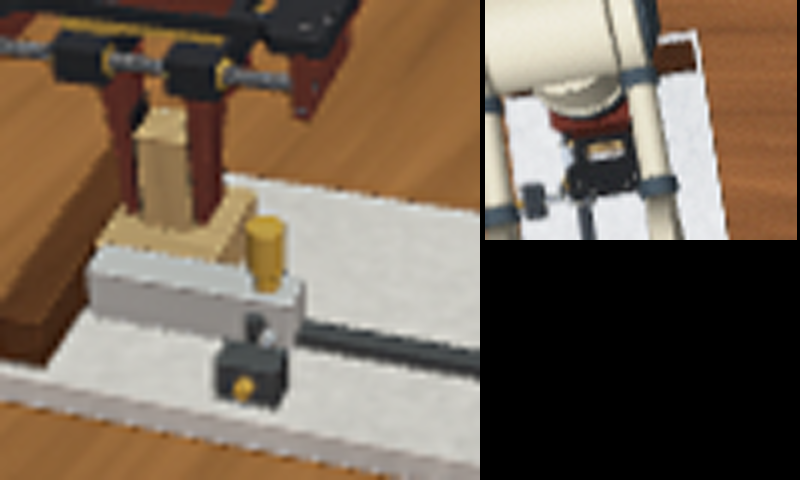

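The foot sits in the corner, flush with the stop's inner face, but the load tilts the arm by about 0.9°. I trim orientation and offsets so the post stays upright with balanced presses.

```bash
python3 - <<'E'
from push import *
np.set_printoptions(precision=2,suppress=True)
P=lambda x,y,z:[*(q0+ux*x+uy*y)[:2],z]
x,y,z=.0175,.0165,.2338; o=np.array([180,0,100.25])
T=np.array([-18,-18,10.])
for i in range(14):
    r.servo_line(P(x,y,z),list(o),speed=.03); v=rd(); so=r.sense()["orientation"]
    e=np.array([(so[0]-180+180)%360-180,so[1],0]); print(round(x*1e3,2),round(y*1e3,2),round(z*1e3,2),v,e[:2].round(2),so[2].round(2))
    o=o-.5*e; x+=np.clip((v[0]-T[0])*.00012,-.0006,.0006); y+=np.clip((v[1]-T[1])*.00012,-.0006,.0006); z+=np.clip((v[2]-T[2])*.00003,-.0002,.0002)
print(o)
np.save("fin.npy",[x,y,z,*o])
E
```

```text
17.5 16.5 233.8 [-13.32 -11.04  16.09  15.75  14.47 234.18  -0.19  25.65  34.92] [0.44 0.25] 100.13
18.06 17.1 233.98 [-18.2  -13.31  17.75  15.68  14.43 234.2   -0.15  26.01  35.32] [0.4  0.22] 100.1
18.04 17.66 234.18 [-19.89 -16.55  18.64  15.34  14.33 234.16  -0.21  25.59  35.72] [0.3 0.2] 100.07
17.81 17.84 234.38 [-20.63 -16.9   17.88  15.    14.23 234.13  -0.18  25.44  36.12] [0.19 0.15] 100.05
17.5 17.97 234.58 [-19.63 -18.38  18.18  14.69  14.13 234.09  -0.07  25.61  36.52] [0.1  0.11] 100.05
17.3 17.92 234.78 [-18.74 -17.97  15.75  14.54  13.99 234.05  -0.11  25.79  36.92] [0.05 0.06] 100.04
17.21 17.93 234.96 [-18.74 -17.73  15.94  14.46  13.93 234.05  -0.08  25.69  37.32] [0.03 0.05] 100.04
17.12 17.96 235.13 [-19.3  -19.1   14.51  14.41  13.88 234.06  -0.17  25.47  37.72] [0.01 0.03] 100.04
16.97 17.83 235.27 [-16.96 -17.2   13.95  14.34  13.8  234.03  -0.11  26.12  38.12] [-0.01  0.01] 100.04
17.09 17.92 235.39 [-17.83 -18.25  13.2   14.39  13.83 234.02  -0.15  25.99  38.52] [0.02 0.01] 100.03
17.11 17.89 235.48 [-17.92 -17.91  14.09  14.4   13.81 234.07  -0.17  25.85  38.92] [0.01 0.01] 100.03
17.12 17.9 235.61 [-17.36 -18.22  13.44  14.41  13.81 234.04  -0.1   25.95  39.32] [0.01 0.01] 100.04
17.2 17.88 235.71 [-17.35 -18.26  12.86  14.43  13.78 234.05  -0.1   25.71  39.72] [0.02 0.  ] 100.03
17.28 17.85 235.79 [-18.75 -16.77  12.7   14.45  13.79 234.06  -0.14  25.82  40.12] [0.03 0.  ] 100.04
[179.19  -0.56 100.25]
```

The post is upright within 0.03° and bearing both ways. I do one last trim: less load on the board and more on both fences, so friction cannot hide a missing contact.

```bash
python3 - <<'E'
from push import *
np.set_printoptions(precision=2,suppress=True)
P=lambda x,y,z:[*(q0+ux*x+uy*y)[:2],z]
x,y,z,*o=np.load("fin.npy"); o=np.array(o)
T=np.array([-23,-23,7.])
for i in range(14):
    r.servo_line(P(x,y,z),list(o),speed=.03); v=rd(); so=r.sense()["orientation"]
    e=np.array([(so[0]-180+180)%360-180,so[1],0]); print(round(x*1e3,2),round(y*1e3,2),round(z*1e3,2),v,e[:2].round(2),so[2].round(2))
    if i==13 or (i>5 and abs(v[:3]-T).max()<1.6): break
    o=o-.5*e; x+=np.clip((v[0]-T[0])*.00012,-.0006,.0006); y+=np.clip((v[1]-T[1])*.00012,-.0006,.0006); z+=np.clip((v[2]-T[2])*.0001,-.0004,.0004)
r.wait(1); print(rd(),r.sense()["gripper_force"])
snap("top","top4"); snap("side","side4")
E
```

```text
17.19 17.99 235.88 [-17.81 -18.87  11.84  14.39  13.84 234.05  -0.14  25.71  40.52] [0.01 0.01] 100.03
17.79 18.49 236.28 [-19.78 -19.74  12.77  14.68  13.95 234.07  -0.09  25.75  40.92] [0.1  0.05] 100.01
18.17 18.88 236.68 [-21.94 -21.47  11.29  14.79  14.04 234.06  -0.1   25.73  41.32] [0.14 0.07] 100.0
18.3 19.07 237.08 [-22.96 -22.93  10.98  14.77  14.02 234.08  -0.04  26.07  41.72] [0.12 0.06] 99.99
18.3 19.07 237.47 [-22.41 -22.04  10.35  14.69  13.98 234.07  -0.05  25.66  42.12] [0.1  0.04] 99.99
18.38 19.19 237.81 [-21.84 -23.11   8.75  14.68  13.98 234.11   0.    26.02  42.52] [0.09 0.04] 99.98
18.51 19.18 237.98 [-23.17 -22.52   9.36  14.67  13.93 234.09  -0.06  25.6   42.92] [0.09 0.03] 99.98
18.49 19.23 238.22 [-22.15 -23.22   9.14  14.6   13.94 234.09  -0.05  25.73  43.32] [0.07 0.02] 99.98
18.6 19.21 238.43 [-23.33 -23.35   8.05  14.6   13.91 234.09  -0.06  25.8   43.72] [0.07 0.01] 99.98
[-21.93 -23.67   7.64  14.61  13.91 234.08  -0.    25.61  44.87] 59.950345158576965
```

```bash
python3 -c "
from h import *
print(r.hand_in(), r.sense()['clock'])"
```

```text
the job is handed in; nothing more can be done
the job is handed in; nothing more can be done
```

The job is handed in: the side stop was slid home through its catch, then the post was stood on the board, and the gripper still holds it upright in the corner, pressing about 22 N on the batten and 23 N on the stop; the jar, glue bottle and canister were never approached, though I did not re-check them in a last picture.

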